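# Rack the finished Z-plates by thickness

## Task

Put the finished Z-plates away: swing the wooden rack on its pin from home all the way out to its loading stop, stand each Z-plate on the bench fully down in the slot that fits its thickness (thinnest nearest the pin, thickest at the free end), and only when all are in swing the loaded rack back fully home against its home stop. Leave the black-handled file beside the rack where it lies.

Things in the scene. Friction and masses are not known exactly. Their poses are not given: they have to be found in the camera images.
- rack (a joint): Swivel angle of the wooden rack about the steel pin near one end of its tray. 0 = home, against the home stop post; 0.8 rad = fully out, against the loading stop post; grows anticlockwise from above (the free end comes towards the robot). About 2 N of push at the free end moves it; it stays where it is left.
- pivot: The rack's pin, fixed to the bench: steel post and nut, 34 mm across, 25 mm high; origin on its axis at bench level. At rack angle 0 the tray's length runs along this body's +y, with the home stop on the +x side. The stop posts (16 mm across, 35 mm high) meet the tray's long edges 100 mm from the pin.
- end_block (a point): Centre of the top of the end block, a wooden bar across the tray's free end, 238 mm from the pin: 120 mm in x (across the tray), 24 mm in y (away from the pin), 25 mm high, top 37 mm above the bench; axes turn with the rack. The tray is 120 mm wide too, top 12 mm above the bench. Push the block's faces at x = +-60 mm, at the tray's free corners.
- slot8 (a point): Slot for the 8 mm Z-plate: centre of its floor (the tray's top, 12 mm above the bench). 11 mm wide along y, 60 mm long along x, open at the top and both ends, 22 mm deep (wall tops 34 mm above the bench), between wooden walls. 32.5 mm from the pin; x across the tray, y away from the pin, z up.
- zplate8_center (a point): Centre of the 8 mm thick aluminium Z-plate standing on edge, 30 mm above its foot. Web 100 (x) x 8 (y) x 60 mm (z); foot flanges 25 high, 10 thick, 30 mm long, on the +y face at the +x end and the -y face at the -x end. 190 g. Racked, a flange stands beyond each end of the slot walls, either way round, feet on the tray. None if absent.
- slot12 (a point): Slot for the 12 mm Z-plate: centre of its floor (the tray's top, 12 mm above the bench). 15 mm wide along y, 60 mm long along x, open at the top and both ends, 22 mm deep (wall tops 34 mm above the bench), between wooden walls. 77.5 mm from the pin; x across the tray, y away from the pin, z up.
- zplate12_center (a point): Centre of the 12 mm thick aluminium Z-plate standing on edge, 30 mm above its foot. Web 100 (x) x 12 (y) x 60 mm (z); foot flanges 25 high, 10 thick, 30 mm long, on the +y face at the +x end and the -y face at the -x end. 250 g. Racked, a flange stands beyond each end of the slot walls, either way round, feet on the tray. None if absent.
- slot16 (a point): Slot for the 16 mm Z-plate: centre of its floor (the tray's top, 12 mm above the bench). 19 mm wide along y, 60 mm long along x, open at the top and both ends, 22 mm deep (wall tops 34 mm above the bench), between wooden walls. 126.5 mm from the pin; x across the tray, y away from the pin, z up.
- zplate16_center (a point): Centre of the 16 mm thick aluminium Z-plate standing on edge, 30 mm above its foot. Web 100 (x) x 16 (y) x 60 mm (z); foot flanges 25 high, 10 thick, 30 mm long, on the +y face at the +x end and the -y face at the -x end. 320 g. Racked, a flange stands beyond each end of the slot walls, either way round, feet on the tray. None if absent.
- slot20 (a point): Slot for the 20 mm Z-plate: centre of its floor (the tray's top, 12 mm above the bench). 23 mm wide along y, 60 mm long along x, open at the top and both ends, 22 mm deep (wall tops 34 mm above the bench), between wooden walls. 179.5 mm from the pin; x across the tray, y away from the pin, z up.
- zplate20_center (a point): Centre of the 20 mm thick aluminium Z-plate standing on edge, 30 mm above its foot. Web 100 (x) x 20 (y) x 60 mm (z); foot flanges 25 high, 10 thick, 30 mm long, on the +y face at the +x end and the -y face at the -x end. 390 g. Racked, a flange stands beyond each end of the slot walls, either way round, feet on the tray. None if absent.
- file_b: The file with a black handle lying beside the rack, 310 mm long along x, handle to -x; origin under the joint of blade and handle. A bystander.
Mind the look-alikes: they are no part of the job. Leave any yellow look-alike of the part that bears zplate20_center alone. Leave any green look-alike of the part that bears zplate16_center alone.

How it is judged:
On the way, in this order (a step that is already met when the one before it is completed fails the run):
1. the rack is swung out to its loading stop (value of joint rack above 0.75 rad), for 0.2 s.
2. every Z-plate present stands fully down in its own slot while the rack is out (x of zplate8_center in the frame of slot8 between -0.018 and 0.018 m and y of zplate8_center in the frame of slot8 between -0.006 and 0.006 m and z of zplate8_center in the frame of slot8 between 0.025 and 0.035 m and angle between the x axis of zplate8_center and the x axis of slot8, either way round below 0.15 rad and angle between each of zplate8_center, zplate12_center, zplate16_center, zplate20_center's own z axis and vertical below 0.12 rad and x of zplate12_center in the frame of slot12 between -0.018 and 0.018 m and y of zplate12_center in the frame of slot12 between -0.006 and 0.006 m and z of zplate12_center in the frame of slot12 between 0.025 and 0.035 m and angle between the x axis of zplate12_center and the x axis of slot12, either way round below 0.15 rad and x of zplate16_center in the frame of slot16 between -0.018 and 0.018 m and y of zplate16_center in the frame of slot16 between -0.006 and 0.006 m and z of zplate16_center in the frame of slot16 between 0.025 and 0.035 m and angle between the x axis of zplate16_center and the x axis of slot16, either way round below 0.15 rad and x of zplate20_center in the frame of slot20 between -0.018 and 0.018 m and y of zplate20_center in the frame of slot20 between -0.006 and 0.006 m and z of zplate20_center in the frame of slot20 between 0.025 and 0.035 m and angle between the x axis of zplate20_center and the x axis of slot20, either way round below 0.15 rad and value of joint rack above 0.65 rad), for 0.2 s.
At the end, for the whole second after the job is handed in: The rack is home (within 0.05 rad of its home stop) and at rest, and every Z-plate present stands in the slot of its own thickness: within 6 mm of the slot's middle across it and 18 mm along it, feet within about 5 mm of the tray's top, upright within 0.12 rad (x of zplate8_center in the frame of slot8 between -0.018 and 0.018 m and y of zplate8_center in the frame of slot8 between -0.006 and 0.006 m and z of zplate8_center in the frame of slot8 between 0.025 and 0.035 m and angle between the x axis of zplate8_center and the x axis of slot8, either way round below 0.15 rad and angle between each of zplate8_center, zplate12_center, zplate16_center, zplate20_center's own z axis and vertical below 0.12 rad and x of zplate12_center in the frame of slot12 between -0.018 and 0.018 m and y of zplate12_center in the frame of slot12 between -0.006 and 0.006 m and z of zplate12_center in the frame of slot12 between 0.025 and 0.035 m and angle between the x axis of zplate12_center and the x axis of slot12, either way round below 0.15 rad and x of zplate16_center in the frame of slot16 between -0.018 and 0.018 m and y of zplate16_center in the frame of slot16 between -0.006 and 0.006 m and z of zplate16_center in the frame of slot16 between 0.025 and 0.035 m and angle between the x axis of zplate16_center and the x axis of slot16, either way round below 0.15 rad and x of zplate20_center in the frame of slot20 between -0.018 and 0.018 m and y of zplate20_center in the frame of slot20 between -0.006 and 0.006 m and z of zplate20_center in the frame of slot20 between 0.025 and 0.035 m and angle between the x axis of zplate20_center and the x axis of slot20, either way round below 0.15 rad and value of joint rack below 0.05 rad and velocity of joint rack between -0.05 and 0.05 rad/s); the robot touches nothing.
It fails at once if the black-handled file is moved by more than 50 mm (distance of file_b from where it was at the start of the episode above 0.05 m).
Of zplate8, zplate12, zplate16, zplate20 only 3 to 4 are there at a start; the rules pass over those that are not, and their reading is None.
At some moment in a run one of zplate8, zplate12, zplate16, zplate20 may be knocked a few centimetres aside while the robot is not near it.
It also fails if it takes over 200 s, if anything falls off the work surface, if the arm or the gripper's body presses on something with over 40 N, if the wrist force passes 120 N, or if a joint passes its speed limit or range.

## Robot

A 7-joint arm with a two-finger parallel gripper is mounted at the origin on the work surface. World frame = base frame: x ahead of the robot, y to its left, z up, the work surface at z = 0. Lengths are in m, angles in rad, forces in N, time in s.
With the tool pointing down it reaches from about 0.425 to 0.925 m from the base axis. Payload 6.8 kg.
Tool frame: the origin (TCP) lies midway between the tips of the shut fingers; the grasp point (between the pads) lies 19 mm behind it; z points along the fingers, y is the line along which they close (so a half turn about z gives the same grasp; the last joint's range is limited). The gripper opens to 85 mm and grips with 20 to 120 N. Pads are 22 mm wide; open, the fingers measure 114 mm over their backs; the gripper's body (76 mm by 85 mm) begins 54 mm behind the grasp point. The pads swing forward as they close: fully open they stand 13 mm farther back than shut.
Start: joints at [1.029, 0.477, 0.022, 1.555, -0.011, 1.109, -0.083], TCP at [0.284, -0.612, 0.208] pointing down, gripper open.
Joint ranges: [-2.96, 2.96], [-0.34, 2.1], [-1.41, 1.46], [0.24, 2.44], [-1.37, 4.51], [0.17, 1.92], [-2.96, 2.96]. Speed limits (rad/s): [2.39, 2.39, 3.14, 3.14, 3.14, 3.14, 3.14].

## Interface

Orientations are given as a rotation vector (axis times angle).
In Python, from bench import r gives the robot as it stands.
- The arm moves only by the tool servo_tool, never from a script. Its arguments are lists of equal length, an entry for each row: "turn": the turn, a rotation vector about the world's x, y, z in units of 5 degrees (1.0 is 5 degrees), a list of three; "slide": the shift along the world's x, y, z in units of 30 mm (1.0 is 30 mm), a list of three; "hand": the opening, from 0 (shut) to 1 (fully open). In form: {"turn": [[rx, ry, rz], ...], "slide": [[dx, dy, dz], ...], "hand": [hand, ...]}. A call has 1 to 8 rows; each row is the pose to reach, as a shift and turn from the pose commanded when the call began; what a row does not reach only later rows make up. A row lasts 1/8 s, in which the tool goes at most 62.5 mm and 10.7 degrees, less where a joint would pass 70% of its speed; a pose out of reach is approached as far as the arm can. A call with a gripper value outside its range is refused whole. The fingers move at their own pace and stop on an object; "squeeze" is the grip in N (left out, the last holds). Time passes only in rows, so rows that repeat a pose let the fingers close. It gives the time, the measured TCP pose, the force, the opening and the grip force at its end, in the units of the state.
- r.get_obs(): the state, without advancing time (a new reading comes with each control period).
- r.grab_frame(name): name is "scene" or "top" or "wrist"; returns (picture, depth): 384x512x3 uint8, red, green, blue; 384x512 float32, m along the optical axis (not along the pixel's ray), 0 where there is no reading.
- r.get_calibration(name): a dict with "fovy" (degrees; the focal length in pixels is half the picture's height over the tangent of half this angle, whatever the lens; pixels are square), "cx", "cy" (the principal point, pixels), "R" (3x3) and "t" (3): a world point X has camera coordinates R X + t. Camera axes: x right, y down, z forward; pixel columns grow to the right and rows downward; lengths in m; the calibration is good to about 2 mm. A picture is of the moment at which its call begins: read the wrist's pose just before it. get_calibration takes no time and is no camera call; for the wrist camera it gives the pose at the moment of the call.
- r.hand_in(): hands the job in; it is judged then, once.
The state is a dict: "clock": time; "joints": joint angles; "qvel": joint speeds; "tau": joint torques, N m; "tcp_pos": TCP position; "orientation": TCP orientation; "contact_force": force on the tool from outside, world axes, zero at the start; "moment": the same for the moment, N m; "grip_width": finger opening in m; "gripper_force": force on a finger pad.
Only numpy, scipy, OpenCV 4.12 (cv2) and the standard library are available. Lean on these libraries where they do the work, as an engineer would, in place of code of your own. Each camera call takes 0.05 s, during which the arm holds its last target. There are 200 camera calls.

## Working session

There is one attempt and no reset: what is moved stays moved. The work goes in short steps, Python scripts to look and compute and a tool call to move; the robot and the scene stay as the last step left them, time stands still between calls to the robot, and variables do not carry over. Pictures are saved under pics/ and viewed, at most 14 in all, crops included, and the job is handed in when it is done.

Besides the shell and the picture viewer there is one more tool, called after "Request:" as name(argument=value, ...) on one line, values as JSON. servo_tool: Moves the arm, as the interface text tells. Its arguments: {"type":"object","properties":{"turn":{"type":"array"},"slide":{"type":"array"},"hand":{"type":"array"},"squeeze":{"type":"number"}},"required":["turn","slide","hand"]}

```bash
mkdir -p pics; ls; cat > h.py <<'E'
import numpy as np, cv2
from bench import r
def grab(n,f=None):
    c=r.get_calibration(n); im,d=r.grab_frame(n)
    if f: cv2.imwrite(f'pics/{f}.png',im[:,:,::-1])
    return im,d,c
def pts(d,c):
    f=d.shape[0]/2/np.tan(np.radians(c['fovy'])/2)
    v,u=np.mgrid[:d.shape[0],:d.shape[1]]
    P=np.stack([(u-c['cx'])/f*d,(v-c['cy'])/f*d,d],-1)
    return (P-np.array(c['t']))@np.array(c['R'])
E
python3 - <<'E'
from h import *
print(r.get_obs())
for n in('scene','top'):
    im,d,c=grab(n,n+'0'); print(n,c)
    P=pts(d,c); np.savez(f'{n}0.npz',im=im,P=P,d=d)
E
```

```text
pics
{'clock': 0.0, 'joints': array([ 1.02892505,  0.47780517,  0.0223628 ,  1.5565022 , -0.01152965,
        1.10928029, -0.08312219]), 'qvel': array([ 0.00209621, -0.0012314 ,  0.00133457,  0.00168061,  0.0011077 ,
        0.00066164,  0.00068163]), 'tau': array([ 6.65163716e-04, -5.96447539e+01,  1.60798028e+00, -2.81196767e+01,
        1.23563441e-02,  9.27410438e-03, -2.57534555e-05]), 'tcp_pos': array([ 0.28339974, -0.6119001 ,  0.20670137]), 'orientation': array([-3.06625383e+00, -6.75597907e-01,  8.18934021e-04]), 'contact_force': array([-0.14479506,  0.34873307,  0.59608058]), 'moment': array([-0.01279557, -0.01655021,  0.01624309]), 'gripper_force': 0.0, 'grip_width': 0.08541830201871692}
scene {'fovy': 46.52183843733961, 'cx': 256.72096446099425, 'cy': 197.41263536316427, 'R': array([[ 0.36214084,  0.93204783,  0.01186796],
       [ 0.57941793, -0.21511895, -0.78612894],
       [-0.73015675,  0.29156591, -0.61794858]]), 't': array([-0.21358065, -0.25991657,  1.59699275])}
top {'fovy': 47.06646134888023, 'cx': 259.17559102852096, 'cy': 183.4281619449714, 'R': array([[-0.01112718, -0.99980561, -0.01627655],
       [-0.99261812,  0.01301023, -0.12058192],
       [ 0.12077024,  0.01481466, -0.99256993]]), 't': array([0.02099795, 0.55188267, 1.28215518])}
```

```bash
python3 -c "
import cv2
cv2.imwrite('pics/top0b.png',cv2.resize(cv2.imread('pics/top0.png'),(800,600),interpolation=2))"
```

```text
(no output)
```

View pics/scene0.png

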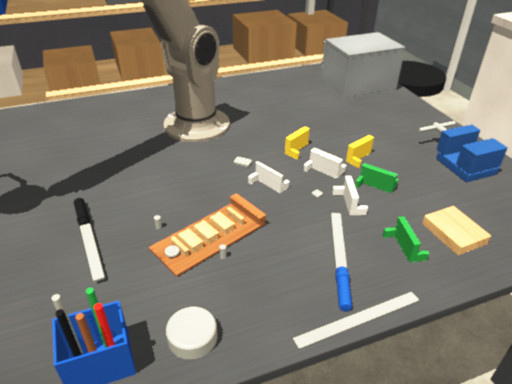

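View pics/top0b.png

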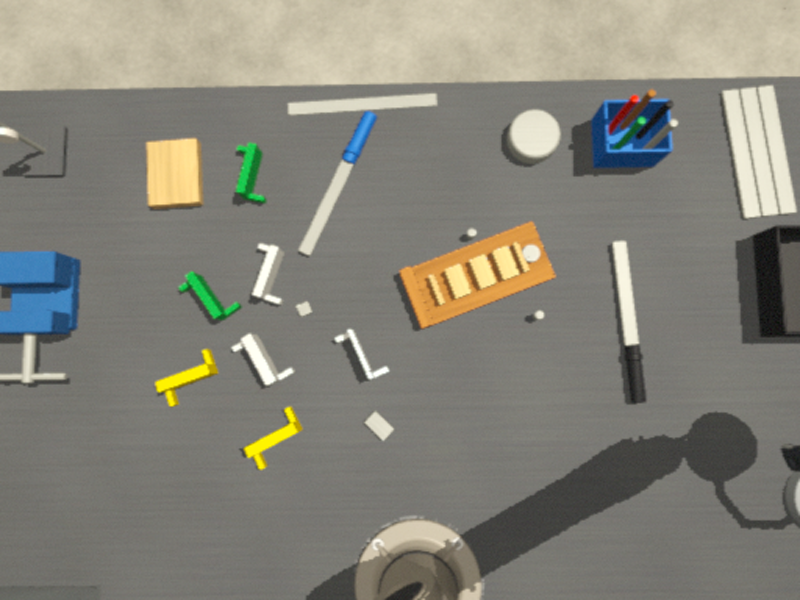

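The top view (800x600) shows three white Z-plates at (268,275), (263,360) and (362,355). The green pair at (248,172) and (207,297) and the yellow pair at (187,378) and (272,437) are look-alikes. The rack's pin is at (531,253) and its free end at (413,297), with posts at (471,234) for home and (539,316) for loading. The black file is at (630,330). The white ones fit the description (aluminium), so I'll measure their thickness.

```bash
cat > m.py <<'E'
from h import *
def rect(Q):
    (c,s,a)=cv2.minAreaRect((Q*1000).astype(np.float32)); 
    if s[0]<s[1]: s=s[::-1]; a+=90
    return np.round(c,1),np.round(s,1),round((a+90)%180-90,1)
def plates(im,P,zmin=.045):
    hsv=cv2.cvtColor(im,cv2.COLOR_RGB2HSV)
    m=((hsv[...,1]<60)&(P[...,2]>zmin)&(P[...,2]<.075)&(P[...,0]>.3)&(P[...,0]<.9)).astype(np.uint8)
    n,l,st,_=cv2.connectedComponentsWithStats(m)
    for i in range(1,n):
        if st[i,4]>40:
            Q=P[l==i]; print(st[i,:],rect(Q[:,:2]),Q[:,2].mean().round(4))
E
python3 - <<'E'
from m import *
for n in('top','scene'):
    z=np.load(n+'0.npz'); im,P=z['im'],z['P']; print(n); plates(im,P)
    hsv=cv2.cvtColor(im,cv2.COLOR_RGB2HSV)
    m=((hsv[...,0]>5)&(hsv[...,0]<16)&(hsv[...,1]>150)&(P[...,0]>.35)&(P[...,0]<.9)&(P[...,1]<.15)&(P[...,1]>-.45)&(P[...,2]<.06)&(P[...,2]>.004)).astype(np.uint8)
    nn,l,st,_=cv2.connectedComponentsWithStats(m); i=1+st[1:,4].argmax()
    Q=P[l==i]; print('tray',st[i],rect(Q[Q[:,2]<.02][:,:2]),'block',rect(Q[Q[:,2]>.03][:,:2]))
    m=((hsv[...,1]<70)&(P[...,2]>.018)&(P[...,2]<.045)&(P[...,0]>.45)&(P[...,0]<.8)&(P[...,1]<.05)&(P[...,1]>-.35)).astype(np.uint8)
    nn,l,st,_=cv2.connectedComponentsWithStats(m)
    for i in range(1,nn):
        if st[i,4]>8: Q=P[l==i]; print(st[i],np.median(Q,0).round(4),rect(Q[:,:2]))
    if n=='top': print(P[205,404],P[150,232],im[150,232])
E
```

```text
top
[489 146  11  69 298] (array([ 550.6, -667.5]), array([199.3,   8.8]), -0.0) 0.0597
[162 157  17  34 218] (array([583.2, 276.4]), array([99.7, 17.4]), -19.3) 0.0578
[223 211  16  32 104] (array([425.4,  98.3]), array([98.4,  8.2]), 23.7) 0.0588
[  0 213  43  32 392] (array([425.6, 706.1]), array([122.7,  89.3]), 89.0) 0.0652
[155 214  23  33 264] (array([417.5, 287.7]), array([99.7, 21.3]), 29.4) 0.0586
tray [297 168  10  18  45] (array([ 573.4, -113.3]), array([56.8,  8.4]), 20.8) block (array([0., 0.]), array([0., 0.]), 0.0)
[299 146   6   7  29] [ 0.6548 -0.1152  0.0337] (array([ 655.7, -114.4]), array([14.6, 13.3]), 44.0)
[334 157  12  11  97] [ 0.6155 -0.2274  0.0251] (array([ 615.2, -226.9]), array([35.4, 29.8]), -46.4)
[342 199   6   6  26] [ 0.4953 -0.2394  0.0328] (array([ 495.3, -238.8]), array([14.2, 14. ]), 6.4)
[ 0.48352135 -0.41760573  0.016759  ] [ 6.61459474e-01  9.77185311e-02 -1.98064189e-04] [127 124 117]
scene
[418 121  37  12 178] (array([403.8, 716.7]), array([140.7,  52. ]), -85.2) 0.0648
[310 148  32  19 259] (array([416.9, 287.6]), array([103.2,  26.6]), 
[... 229 characters left out ...]
7.1]), array([277.8, 122.8]), -69.1) block (array([535.7,  -9.5]), array([120. ,  22.1]), 23.8)
[212 212  19  16 140] [ 0.5622 -0.086   0.0349] (array([563.4, -85.8]), array([61. , 27.4]), 19.1)
[154 216   7   9  50] [ 0.4994 -0.2391  0.0314] (array([ 497.1, -239.4]), array([14.7, 14.5]), -40.0)
[196 221  19  16 153] [ 0.5795 -0.1342  0.0345] (array([ 580.3, -133.8]), array([56.5, 28.4]), 18.1)
[180 230  19  16 158] [ 0.5972 -0.1784  0.0345] (array([ 596.7, -177.4]), array([54.8, 27.1]), 18.8)
[219 245   7   9  53] [ 0.6606 -0.1154  0.0324] (array([ 657.5, -114.6]), array([15.8, 14.5]), -0.3)
[165 246  14  11 129] [ 0.619  -0.2286  0.0258] (array([ 616.1, -228.5]), array([32.8, 31.5]), 14.3)
```

Request:
servo_tool(turn=[[0,0,0],[0,0,0],[0,0,0],[0,0,0],[0,0,0],[0,0,0],[0,0,-1],[0,0,-1]], slide=[[1,2,0],[2,4,0],[3,6,0],[4,8,0],[5,10,0],[6,12,0],[7,14,0],[8,16,0]], hand=[0,0,0,0,0,0,0,0])

```text
clock: 1.1
tcp_pos: [0.5077, -0.1635, 0.2076]
orientation: [3.095, 0.54, -0.0]
contact_force: [1.3, 0.1, 0.2]
grip_width: 0.0001
gripper_force: 0.0
```

Request:
servo_tool(turn=[[0,0,0],[0,0,0],[0,0,0],[0,0,0],[0,0,0],[0,0,0],[0,0,0],[0,0,0]], slide=[[1,2,0],[2,4,0],[3.1,5.3,0],[3.1,5.3,-1.5],[3.1,5.3,-3],[3.1,5.3,-4.5],[3.1,5.3,-6],[3.1,5.3,-6.2]], hand=[0,0,0,0,0,0,0,0])

```text
clock: 2.1
tcp_pos: [0.5973, -0.0065, 0.0185]
orientation: [-3.094, -0.542, 0.011]
contact_force: [0.4, 0.5, -0.3]
grip_width: -0.0002
gripper_force: 0.0
```

```bash
python3 - <<'E'
import numpy as np
pin=np.array([615.4,-227.3]); c=np.array([616.5,27.1])
for th in (20.3,25,30,35,40,45,50,55,58,60,62,64):
    t=np.radians(th);y=np.array([-np.sin(t),np.cos(t)]);x=np.array([np.cos(t),np.sin(t)])
    p=pin+238*y+71*x; print(th,p.round(1),((p-c)/30).round(2),round((th-20)/5,1))
E
```

```text
20.3 [599.4  20.5] [-0.57 -0.22] 0.1
25 [579.2  18.4] [-1.24 -0.29] 1.0
30 [557.9  14.3] [-1.95 -0.43] 2.0
35 [537.    8.4] [-2.65 -0.62] 3.0
40 [516.8   0.7] [-3.32 -0.88] 4.0
45 [497.3  -8.8] [-3.97 -1.2 ] 5.0
50 [478.7 -19.9] [-4.59 -1.57] 6.0
55 [461.2 -32.6] [-5.18 -1.99] 7.0
58 [451.2 -41. ] [-5.51 -2.27] 7.6
60 [444.8 -46.8] [-5.72 -2.46] 8.0
62 [438.6 -52.9] [-5.93 -2.67] 8.4
64 [432.6 -59.2] [-6.13 -2.88] 8.8
```

Request:
servo_tool(turn=[[0,0,0],[0,0,0],[0,0,0],[0,0,0],[0,0,1],[0,0,2],[0,0,3],[0,0,4]], slide=[[0.9,0.35,0],[0.9,1,0],[0.64,1.12,0],[0.07,0.9,0],[-0.6,0.83,0],[-1.31,0.69,0],[-2.01,0.5,0],[-2.68,0.24,0]], hand=[0,0,0,0,0,0,0,0])

```text
clock: 3.1
tcp_pos: [0.518, 0.0004, 0.0224]
orientation: [2.951, 1.075, -0.001]
contact_force: [-0.4, -1.0, -0.3]
grip_width: -0.0001
gripper_force: 0.0
```

Request:
servo_tool(turn=[[0,0,1],[0,0,2],[0,0,3],[0,0,3.6],[0,0,4],[0,0,4],[0,0,4.2],[0,0,4.2]], slide=[[-0.65,-0.32,0],[-1.27,-0.69,0],[-1.86,-1.11,0],[-2.19,-1.39,0],[-2.4,-1.58,0],[-2.4,-1.58,0],[-2.5,-1.68,0],[-2.5,-1.68,0]], hand=[0,0,0,0,0,0,0,0])

```text
clock: 4.1
tcp_pos: [0.4448, -0.0495, 0.0218]
orientation: [2.709, 1.591, -0.0]
contact_force: [0.6, 1.1, -0.8]
grip_width: 0.0002
gripper_force: 0.0
```

```bash
python3 - <<'E'
from m import *
for n in('top','scene'):
    im,d,c=grab(n,n+'1'); P=pts(d,c); np.savez(f'{n}1.npz',im=im,P=P); plates(im,P)
    hsv=cv2.cvtColor(im,cv2.COLOR_RGB2HSV)
    m=((hsv[...,0]>5)&(hsv[...,0]<16)&(hsv[...,1]>150)&(P[...,0]>.35)&(P[...,0]<.7)&(P[...,1]<.1)&(P[...,1]>-.35)&(P[...,2]<.06)&(P[...,2]>.03)).astype(np.uint8)
    Q=P[m>0]; print('block',rect(Q[:,:2]))
a=cv2.imread('pics/scene1.png')[100:300,100:420]; cv2.imwrite('pics/s1c.png',cv2.resize(a,(800,500)))
E
```

```text
[489 146  18  69 313] (array([ 549.2, -667.7]), array([200.5,  25.4]), 5.7) 0.0604
[162 157  17  34 216] (array([583.3, 277.1]), array([99.4, 18.1]), -19.7) 0.0579
[223 211  16  32 104] (array([425.3,  98.3]), array([98. ,  8.3]), 23.7) 0.0584
[  0 213  43  32 394] (array([425.6, 706.2]), array([120. ,  89.3]), 89.1) 0.0652
[155 214  23  33 262] (array([417.7, 287.7]), array([100.2,  21. ]), 28.9) 0.0584
block (array([549.2,  10.7]), array([77.7, 21.5]), 3.7)
[418 121  37  12 178] (array([404.3, 715.4]), array([142. ,  53.5]), 82.7) 0.065
[310 148  32  19 260] (array([417.1, 289.5]), array([102.,  30.]), 28.0) 0.0566
[256 162  26  19 168] (array([426.6,  98.7]), array([99.2, 13.1]), 25.3) 0.0555
[345 176  13  27 200] (array([583.3, 276.5]), array([106.3,  17.1]), -18.8) 0.0583
[216 180   9   9  64] (array([452.5, -54.5]), array([22.6, 15.1]), 71.9) 0.0618
block (array([533.1,  -6.6]), array([119.4,  25.7]), 20.5)
```

View pics/s1c.png

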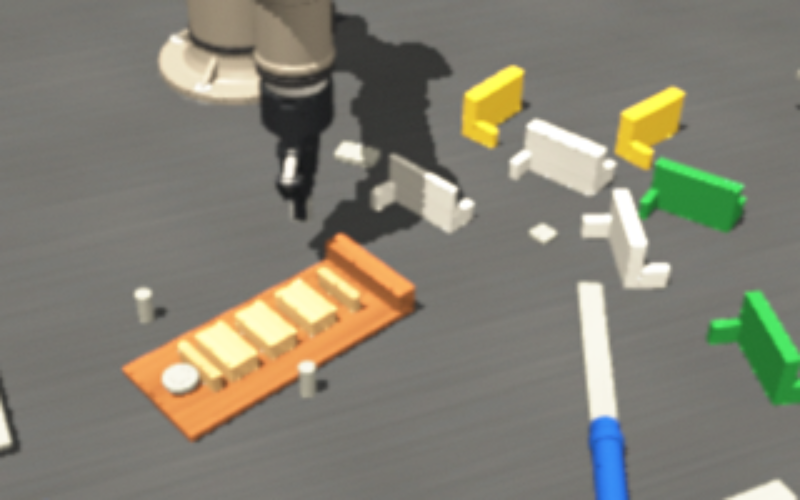

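The crop shows the rack still at its starting angle with the free end at (370,270), so the push missed. The fingertips are at (300,215). I'll check how high they really are.

```bash
python3 - <<'E'
from m import *
z=np.load('scene1.npz'); P=z['P']
for v in range(170,196,2): print(v,[tuple((P[v,u]*1000).astype(int)) for u in (214,217,220,223)])
o=r.get_obs(); print(o['tcp_pos'],o['joints'],o['contact_force'])
im,d,c=grab('wrist','w1')
a=cv2.imread('pics/top1.png')[80:300,180:420]; w=cv2.imread('pics/w1.png')
cv2.imwrite('pics/t1c.png',np.hstack([cv2.resize(a,(400,367)),cv2.resize(w,(400,367))]))
E
```

```text
170 [(np.int64(489), np.int64(-78), np.int64(139)), (np.int64(487), np.int64(-70), np.int64(136)), (np.int64(460), np.int64(-54), np.int64(115)), (np.int64(463), np.int64(-47), np.int64(115))]
172 [(np.int64(493), np.int64(-80), np.int64(136)), (np.int64(499), np.int64(-74), np.int64(139)), (np.int64(487), np.int64(-62), np.int64(128)), (np.int64(466), np.int64(-48), np.int64(111))]
174 [(np.int64(499), np.int64(-82), np.int64(134)), (np.int64(498), np.int64(-74), np.int64(132)), (np.int64(489), np.int64(-63), np.int64(123)), (np.int64(460), np.int64(-47), np.int64(100))]
176 [(np.int64(484), np.int64(-78), np.int64(117)), (np.int64(493), np.int64(-72), np.int64(122)), (np.int64(490), np.int64(-64), np.int64(118)), (np.int64(460), np.int64(-47), np.int64(94))]
178 [(np.int64(472), np.int64(-75), np.int64(102)), (np.int64(483), np.int64(-70), np.int64(108)), (np.int64(485), np.int64(-63), np.int64(108)), (np.int64(460), np.int64(-47), np.int64(87))]
180 [(np.int64(345), np.int64(-41), np.int64(1)), (np.int64(450), np.int64(-61), np.int64(77)), (np.int64(471), np.int64(-59), np.int64(9
[... 822 characters left out ...]
, np.int64(-56), np.int64(3)), (np.int64(394), np.int64(-47), np.int64(0)), (np.int64(398), np.int64(-39), np.int64(1)), (np.int64(399), np.int64(-31), np.int64(0))]
192 [(np.int64(405), np.int64(-59), np.int64(4)), (np.int64(399), np.int64(-49), np.int64(-2)), (np.int64(402), np.int64(-41), np.int64(-2)), (np.int64(409), np.int64(-34), np.int64(0))]
194 [(np.int64(409), np.int64(-61), np.int64(0)), (np.int64(414), np.int64(-53), np.int64(2)), (np.int64(417), np.int64(-45), np.int64(1)), (np.int64(419), np.int64(-37), np.int64(1))]
[ 0.44506544 -0.04930009  0.02177036] [ 0.32910052  0.43613079 -0.42378378  2.20485654  0.33312597  0.55992032
 -0.85289861] [-0.11351551  0.51128085 -0.07469503]
```

View pics/t1c.png

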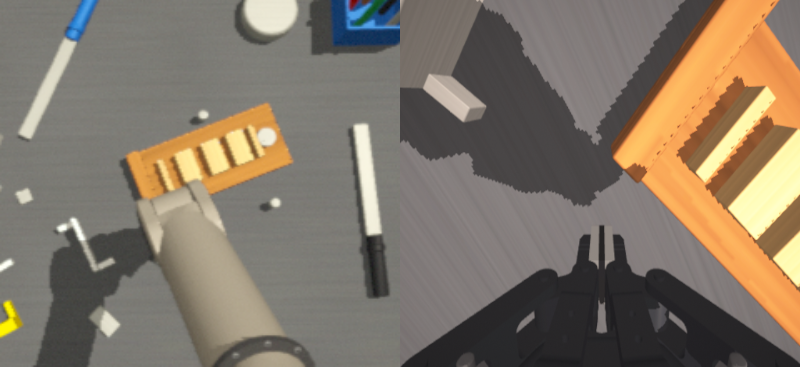

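The tool reads z = 22 mm, but the depth puts the tips at about 45 mm, so they passed over the block. I'll go down in small steps to find the true bench height.

Request:
servo_tool(turn=[[0,0,0],[0,0,0],[0,0,0]], slide=[[0,0,-0.25],[0,0,-0.5],[0,0,-0.5]], hand=[0,0,0])

```text
clock: 4.62
tcp_pos: [0.4442, -0.0494, 0.0059]
orientation: [-2.708, -1.591, 0.002]
contact_force: [0.8, -0.6, -0.7]
grip_width: -0.0
gripper_force: 0.0
```

```bash
python3 - <<'E'
from m import *
im,d,c=grab('scene'); P=pts(d,c)
m=(abs(P[...,0]-.445)<.03)&(abs(P[...,1]+.05)<.03)&(P[...,2]>.01)
Q=P[m]; z=np.sort(Q[:,2]); print(z[:8],r.get_obs()['tcp_pos'],r.get_obs()['contact_force'])
E
```

```text
[0.02794608 0.0311155  0.03166578 0.03168958 0.03173553 0.03252529
 0.03314559 0.03477636] [ 0.44450797 -0.0493534   0.00619582] [ 0.74140803 -0.02418641  0.37361912]
```

Request:
servo_tool(turn=[[0,0,0],[0,0,0],[0,0,0]], slide=[[0,0,-0.3],[0,0,-0.5],[0,0,-0.55]], hand=[0,0,0])

```text
clock: 5.05
tcp_pos: [0.4445, -0.0495, -0.0104]
orientation: [-2.708, -1.591, 0.001]
contact_force: [-0.3, 0.5, -0.3]
grip_width: 0.0
gripper_force: 0.0
```

Request:
servo_tool(turn=[[0,0,0],[0,0,0],[0,0,0]], slide=[[0,0,-0.1],[0,0,-0.2],[0,0,-0.2]], hand=[0,0,0])

```text
clock: 5.42
tcp_pos: [0.4448, -0.0495, -0.0159]
orientation: [-2.709, -1.591, 0.0]
contact_force: [-0.6, 1.1, 0.1]
grip_width: -0.0004
gripper_force: 0.0
```

Request:
servo_tool(turn=[[0,0,0],[0,0,0]], slide=[[0,0,-0.1],[0,0,-0.15]], hand=[0,0])

```text
clock: 5.68
tcp_pos: [0.4449, -0.0495, -0.0204]
orientation: [2.709, 1.591, 0.0]
contact_force: [0.1, 0.3, -0.3]
grip_width: 0.0002
gripper_force: 0.0
```

Request:
servo_tool(turn=[[0,0,0],[0,0,0]], slide=[[0,0,-0.1],[0,0,-0.1]], hand=[0,0])

```text
clock: 5.92
tcp_pos: [0.4449, -0.0495, -0.0234]
orientation: [-2.709, -1.591, 0.0]
contact_force: [-0.3, -0.1, -0.3]
grip_width: 0.0003
gripper_force: 0.0
```

Request:
servo_tool(turn=[[0,0,0],[0,0,0],[0,0,-2],[0,0,-4],[0,0,-6],[0,0,-8],[0,0,-8],[0,0,-8]], slide=[[0,0,1.5],[0,0.3,2.1],[1.9,1.2,2.1],[3.8,2.0,2.1],[5.7,2.6,2.1],[5.9,2.6,2.1],[5.9,2.6,2.1],[5.9,2.6,2.1]], hand=[0,0,0,0,0,0,0,0])

```text
clock: 6.92
tcp_pos: [0.6208, 0.028, 0.0394]
orientation: [3.089, 0.573, -0.002]
contact_force: [0.0, -0.2, 1.3]
grip_width: 0.0002
gripper_force: 0.0
```

```bash
python3 - <<'E'
from m import *
im,d,c=grab('scene'); P=pts(d,c); o=r.get_obs(); t=o['tcp_pos']
m=(abs(P[...,0]-t[0])<.035)&(abs(P[...,1]-t[1])<.035)&(P[...,2]>.05)
Q=P[m]; z=np.sort(Q[:,2]); print(z[:8],t); print(Q[Q[:,2]<z[0]+.03].round(3))
E
```

```text
[0.06372466 0.06402302 0.06691238 0.06774063 0.06799326 0.06799629
 0.06818043 0.06832822] [0.62083935 0.02789272 0.03950087]
[[0.622 0.04  0.093]
 [0.622 0.04  0.09 ]
 [0.623 0.04  0.088]
 [0.618 0.012 0.089]
 [0.624 0.012 0.093]
 [0.627 0.022 0.093]
 [0.631 0.028 0.094]
 [0.63  0.031 0.092]
 [0.628 0.035 0.089]
 [0.624 0.039 0.085]
 [0.62  0.011 0.087]
 [0.62  0.014 0.086]
 [0.628 0.013 0.093]
 [0.629 0.016 0.093]
 [0.63  0.021 0.092]
 [0.628 0.024 0.09 ]
 [0.631 0.025 0.092]
 [0.629 0.029 0.089]
 [0.63  0.031 0.089]
 [0.628 0.035 0.087]
 [0.622 0.04  0.08 ]
 [0.621 0.011 0.085]
 [0.624 0.013 0.086]
 [0.627 0.014 0.089]
 [0.63  0.015 0.09 ]
 [0.633 0.017 0.092]
 [0.629 0.021 0.088]
 [0.629 0.024 0.088]
 [0.632 0.025 0.089]
 [0.632 0.028 0.088]
 [0.63  0.031 0.086]
 [0.629 0.035 0.084]
 [0.622 0.04  0.078]
 [0.618 0.013 0.079]
 [0.626 0.012 0.085]
 [0.627 0.014 0.086]
 [0.63  0.015 0.088]
 [0.63  0.018 0.087]
 [0.63  0.021 0.086]
 [0.632 0.022 0.087]
 [0.632 0.025 0.087]
 [0.632 0.028 0.085]
 [0.629 0.032 0.082]
 [0.629 0.034 0.081]
 [0.621 0.041 0.073]
 [0.623 0.011 0.08 ]
 [0.622 
[... 279 characters left out ...]
0.08 ]
 [0.63  0.018 0.08 ]
 [0.628 0.022 0.077]
 [0.632 0.023 0.08 ]
 [0.632 0.025 0.08 ]
 [0.631 0.028 0.078]
 [0.631 0.031 0.077]
 [0.629 0.035 0.075]
 [0.622 0.014 0.072]
 [0.629 0.013 0.078]
 [0.632 0.015 0.079]
 [0.627 0.019 0.075]
 [0.628 0.022 0.074]
 [0.63  0.024 0.075]
 [0.631 0.026 0.075]
 [0.633 0.028 0.077]
 [0.628 0.033 0.071]
 [0.626 0.036 0.069]
 [0.624 0.016 0.07 ]
 [0.63  0.016 0.075]
 [0.63  0.018 0.074]
 [0.628 0.022 0.071]
 [0.631 0.023 0.073]
 [0.632 0.025 0.074]
 [0.631 0.029 0.072]
 [0.628 0.033 0.068]
 [0.624 0.037 0.064]
 [0.627 0.02  0.068]
 [0.628 0.022 0.068]
 [0.629 0.024 0.068]
 [0.632 0.026 0.07 ]
 [0.63  0.029 0.067]
 [0.627 0.022 0.064]
 [0.633 0.023 0.068]]
```

Request:
servo_tool(turn=[[0,0,0],[0,0,0],[0,0,0],[0,0,0],[0,0,1],[0,0,2],[0,0,3],[0,0,4]], slide=[[0,0,-0.8],[0,0,-1.5],[0,0,-1.5],[-0.7,-0.25,-1.5],[-1.4,-0.32,-1.5],[-2.1,-0.46,-1.5],[-2.8,-0.65,-1.5],[-3.47,-0.91,-1.5]], hand=[0,0,0,0,0,0,0,0])

```text
clock: 7.98
tcp_pos: [0.5188, 0.002, -0.0043]
orientation: [2.942, 1.102, 0.005]
contact_force: [2.5, 1.2, -1.1]
grip_width: -0.0002
gripper_force: 1.1
```

Request:
servo_tool(turn=[[0,0,1],[0,0,2],[0,0,3],[0,0,3.6],[0,0,4],[0,0,4],[0,0,4.2],[0,0,4.2]], slide=[[-0.65,-0.32,0],[-1.27,-0.69,0],[-1.86,-1.11,0],[-2.19,-1.39,0],[-2.4,-1.58,0],[-2.5,-1.68,0],[-2.6,-1.78,0],[-2.6,-1.78,0]], hand=[0,0,0,0,0,0,0,0])

```text
clock: 8.98
tcp_pos: [0.4438, -0.0483, -0.0044]
orientation: [-2.692, -1.618, -0.014]
contact_force: [5.6, 10.2, -5.3]
grip_width: -0.0001
gripper_force: 6.1
```

```bash
cat >> m.py <<'E'
def block(im,P):
    hsv=cv2.cvtColor(im,cv2.COLOR_RGB2HSV)
    m=((hsv[...,0]>5)&(hsv[...,0]<16)&(hsv[...,1]>150)&(P[...,0]>.35)&(P[...,0]<.7)&(P[...,1]<.1)&(P[...,1]>-.35)&(P[...,2]<.06)&(P[...,2]>.03)).astype(np.uint8)
    n,l,st,_=cv2.connectedComponentsWithStats(m); i=1+st[1:,4].argmax()
    print('block',rect(P[l==i][:,:2]))
E
python3 - <<'E'
from m import *
print(r.get_obs()['contact_force'])
im,d,c=grab('scene','s2'); P=pts(d,c); block(im,P)
E
```

```text
[ 5.64434115 10.15520419 -5.26156531]
block (array([ 414. , -114.5]), array([115.1,  23.1]), 58.4)
```

The rack is at its loading stop: the tool feels 12 N against it and the block measures about 60.8°. I'll back off and look down on the rack with the wrist camera.

Request:
servo_tool(turn=[[0,0,0],[0,0,0],[0,0,0],[0,0,0],[0,0,0],[0,0,0],[0,0,0],[0,0,0]], slide=[[0.4,0.6,0],[0.4,0.6,1.5],[0.7,0,3.2],[1.2,-1.5,5],[1.6,-3,6.8],[2.1,-4.5,6.8],[2.1,-5.2,6.8],[2.1,-5.2,6.8]], hand=[0,0,0,0,0,0,0,0])

```text
clock: 10.02
tcp_pos: [0.5019, -0.2095, 0.1982]
orientation: [-2.697, -1.609, 0.002]
contact_force: [-0.1, 1.2, -0.4]
grip_width: 0.0001
gripper_force: 0.0
```

```bash
python3 - <<'E'
from m import *
im,d,c=grab('wrist','w2'); P=pts(d,c); np.savez('w2.npz',im=im,P=P); print(c['fovy'],P[...,2].max(),P[192,256])
im,d,c=grab('scene','s3'); P=pts(d,c);np.savez('s3.npz',im=im,P=P); block(im,P); plates(im,P)
E
```

```text
64.76483629011852 0.3654817971551855 [ 0.48124096 -0.24133947  0.00075693]
block (array([ 411.8, -113.5]), array([118.1,  27.3]), 63.3)
[418 121  37  12 175] (array([406. , 717.4]), array([145.5,  49.2]), 88.7) 0.0649
[310 148  32  19 265] (array([417.5, 287.6]), array([100.7,  24.7]), 28.6) 0.0563
[256 162  26  19 168] (array([427.3,  98.9]), array([101.6,  11.8]), 24.4) 0.0553
[345 176  13  27 202] (array([583.5, 276.9]), array([104.5,  17.2]), -19.5) 0.0578
```

View pics/w2.png

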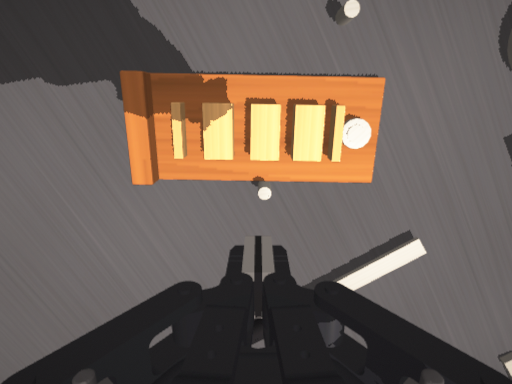

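The wrist view shows the rack out against the lower post (265,190). The pin is at (357,133), the block at (138,128), and the five slot walls are at x = 178, 218, 265, 309 and 338. Now the slot positions.

```bash
python3 - <<'E'
from m import *
def go(n,s):
    z=np.load(n); im,P=z['im'],z['P']; hsv=cv2.cvtColor(im,cv2.COLOR_RGB2HSV)
    m=((hsv[...,0]>15)&(hsv[...,0]<32)&(hsv[...,1]>70)&(hsv[...,2]>60)&(P[...,2]>.028)&(P[...,2]<.04)&(P[...,1]<.05)&(P[...,1]>-.35)&(P[...,0]<.75)&(P[...,0]>.35)).astype(np.uint8)
    n,l,st,_=cv2.connectedComponentsWithStats(m)
    C=[]
    for i in range(1,n):
        if st[i,4]>s: q=rect(P[l==i][:,:2]); C.append(q); print(st[i,4],q,np.median(P[l==i][:,2]).round(4))
    C=np.array([q[0] for q in C]); 
    u,s_,v=np.linalg.svd(C-C.mean(0)); y=v[0]*np.sign(v[0,1]); print('ydir',y,np.degrees(np.arctan2(-y[0],y[1])))
    pw=((hsv[...,1]<60)&(hsv[...,2]>120)&(P[...,2]>.015)&(P[...,2]<.045)&(abs(P[...,0]-.615)<.05)&(abs(P[...,1]+.227)<.05)); Q=P[pw]; Q=Q[Q[:,2]>.02]; print('pin',rect(Q[:,:2]),np.median(Q[:,2]))
    for k in C: print(((k-np.array([615.4,-227.3]))@y).round(1))
go('w2.npz',60); go('s3.npz',20)
E
```

```text
484 (array([ 444. , -131.4]), array([58.6,  9.9]), 60.5) 0.0351
1430 (array([ 482.1, -153. ]), array([59. , 31.7]), 60.5) 0.0353
1647 (array([ 526.6, -178. ]), array([59.8, 31.6]), 60.6) 0.0353
1667 (array([ 567.4, -200.9]), array([59.7, 32.3]), 60.6) 0.0352
531 (array([ 595. , -216.6]), array([58.9, 10.4]), 61.1) 0.0352
ydir [-0.87117111  0.49097952] 60.595017086458085
pin (array([ 615.6, -227.7]), array([32.5, 31.5]), 59.9) 0.026563314221388017
196.4
152.6
101.6
54.8
23.0
57 (array([ 397.8, -129.1]), array([69.9, 17. ]), 60.9) 0.0379
80 (array([ 444.9, -132.9]), array([59.9, 14.8]), 59.4) 0.0332
98 (array([ 483.3, -153.6]), array([59.4, 38.4]), 59.7) 0.0332
61 (array([ 539.2, -179. ]), array([66. , 30.1]), 90.0) 0.0321
162 (array([ 578.7, -207.8]), array([60.7, 57.6]), 60.7) 0.033
ydir [-0.91203816  0.41010534] 65.78854776002116
pin (array([ 599.2, -215.9]), array([76.9, 52.7]), -24.5) 0.027520473514194958
238.7
194.2
150.7
89.3
41.5
```

```bash
python3 - <<'E'
from m import *
z=np.load('w2.npz'); P=z['P']
m=(abs(P[...,0]-.502)<.04)&(abs(P[...,1]+.2095)<.04)&(P[...,2]>.12)
Q=P[m]; i=Q[:,2].argsort()[:60]; print(Q[i].mean(0),Q[i][::6].round(4))
print(P[250:300:10,258].round(3), P[250:300:10,247].round(3))
E
```

```text
[ 0.50586088 -0.20060308  0.22776495] [[ 0.5024 -0.1994  0.2257]
 [ 0.5097 -0.2028  0.2268]
 [ 0.5076 -0.2015  0.2269]
 [ 0.5041 -0.1995  0.2273]
 [ 0.5095 -0.2022  0.2275]
 [ 0.5049 -0.2002  0.2279]
 [ 0.5076 -0.2015  0.2282]
 [ 0.5067 -0.201   0.2283]
 [ 0.5004 -0.198   0.2286]
 [ 0.5066 -0.2012  0.2289]]
[[ 0.506 -0.201  0.242]
 [ 0.506 -0.201  0.251]
 [ 0.506 -0.2    0.259]
 [ 0.504 -0.204  0.26 ]
 [ 0.503 -0.207  0.261]] [[ 0.502 -0.199  0.241]
 [ 0.502 -0.198  0.251]
 [ 0.503 -0.198  0.259]
 [ 0.503 -0.198  0.267]
 [ 0.503 -0.198  0.273]]
```

Request:
servo_tool(turn=[[0,0,-1],[0,0,-2],[0,0,-3],[0,0,-4],[0,0,-5],[0,0,-6],[0,0,-6.5],[0,0,-6.5]], slide=[[-0.3,2,0],[-0.6,4,0],[-0.9,6,0],[-1.2,8,0],[-1.6,10,0],[-2,12,0],[-2.4,14,0],[-2.8,16,0]], hand=[0.65,0.65,0.65,0.65,0.65,0.65,0.65,0.65])

```text
clock: 11.12
tcp_pos: [0.4161, 0.2747, 0.1985]
orientation: [3.038, 0.8, -0.001]
contact_force: [1.1, -0.2, -0.1]
grip_width: 0.0557
gripper_force: 0.0
```

```bash
cat >> m.py <<'E'
def wplate(f=None):
    im,d,c=grab('wrist',f); P=pts(d,c); plates(im,P,.05); o=r.get_obs(); t=o['tcp_pos']; R=cv2.Rodrigues(o['orientation'])[0]
    print('tcp',t.round(4),'tooly',np.degrees(np.arctan2(R[1,1],R[0,1])).round(1))
E
python3 -c "
from m import *
wplate('w3')"
```

```text
[ 296    0   78   63 1504] (array([570. , 283.3]), array([75.6, 16. ]), -19.1) 0.0611
[ 234  117   21   96 1892] (array([416.1, 290.5]), array([99.7, 19.9]), 29.2) 0.0612
[381 198  31  84 980] (array([423.3, 101.3]), array([100.3,   9.3]), 23.4) 0.0587
tcp [0.4128 0.2844 0.1995] tooly -59.9
```

Request:
servo_tool(turn=[[0,0,-0.2],[0,0,-0.2],[0,0,-0.2],[0,0,-0.2],[0,0,-0.2],[0,0,-0.2],[0,0,-0.2],[0,0,-0.2]], slide=[[0.13,0.16,-1],[0.13,0.16,-2.5],[0.13,0.16,-4],[0.13,0.16,-5.2],[0.13,0.16,-6],[0.13,0.16,-6.6],[0.13,0.16,-6.65],[0.13,0.16,-6.65]], hand=[0.65,0.65,0.65,0.65,0.65,0.65,0.65,0.65])

```text
clock: 12.18
tcp_pos: [0.4228, 0.2772, -0.0001]
orientation: [-3.045, -0.77, -0.001]
contact_force: [-0.6, 1.0, 0.4]
grip_width: 0.0553
gripper_force: 0.0
```

Request:
servo_tool(turn=[[0,0,0],[0,0,0],[0,0,0],[0,0,0],[0,0,0],[0,0,0]], slide=[[0,0,0],[0,0,0],[0,0,0],[0,0,0],[0,0,0.2],[0,0,0.5]], hand=[0,0,0,0,0,0], squeeze=50)

```text
clock: 12.92
tcp_pos: [0.4224, 0.2753, 0.0142]
orientation: [3.045, 0.768, -0.002]
contact_force: [0.3, -0.7, -3.8]
grip_width: 0.0195
gripper_force: 48.9
```

Request:
servo_tool(turn=[[0,0,0],[0,0,0],[0,0,1],[0,0,2],[0,0,3],[0,0,4],[0,0,5],[0,0,6]], slide=[[0,0,1.5],[0,0,3],[0.2,-1.5,3],[0.4,-3.3,3],[0.6,-5.1,3],[0.8,-6.9,3],[0.9,-8.7,3],[1,-10.5,3]], hand=[0,0,0,0,0,0,0,0])

```text
clock: 13.92
tcp_pos: [0.4522, -0.0407, 0.1045]
orientation: [2.741, 1.534, -0.001]
contact_force: [0.3, 1.4, -3.2]
grip_width: 0.0195
gripper_force: 49.7
```

Request:
servo_tool(turn=[[0,0,0.2],[0,0,0.4],[0,0,0.5],[0,0,0.5]], slide=[[0.1,-1.5,0],[0.2,-3,0],[0.2,-3.3,0],[0.2,-3.3,0]], hand=[0,0,0,0])

```text
clock: 14.42
tcp_pos: [0.4582, -0.1379, 0.1042]
orientation: [-2.71, -1.588, 0.001]
contact_force: [-0.8, 0.6, -3.0]
grip_width: 0.0193
gripper_force: 49.8
```

Request:
servo_tool(turn=[[0,0,0],[0,0,0],[0,0,0]], slide=[[0,0,0],[0,0,0],[0,0,0]], hand=[0,0,0])

```text
clock: 14.8
tcp_pos: [0.4588, -0.1365, 0.1043]
orientation: [-2.708, -1.593, -0.0]
contact_force: [-0.9, 0.1, -4.1]
grip_width: 0.0195
gripper_force: 49.8
```

```bash
cat >> m.py <<'E'
PIN=np.array([615.1,-227.5]); TH=60.6
def st(slot):
    o=r.get_obs(); t=o['tcp_pos']*1000; R=cv2.Rodrigues(o['orientation'])[0]; a=np.degrees(np.arctan2(R[1,1],R[0,1]))
    th=np.radians(TH); y=np.array([-np.sin(th),np.cos(th)])
    g=PIN+(slot+.6)*y; print('tcp',t.round(1),'tooly',a.round(2),'slide',((g-t[:2])/30).round(3),'turn',(((TH+90-a+90)%180-90)/5).round(2),'mm',(g-t[:2])@np.array([[y[1],y[0]],[-y[0],y[1]]]),'v',abs(o['qvel']).max().round(3))
E
python3 - <<'E'
from m import *
st(179.5)
im,d,c=grab('wrist','w4'); P=pts(d,c); plates(im,P,.03); 
im,d,c=grab('scene','s4'); P=pts(d,c); block(im,P)
cv2.imwrite('pics/w4s4.png',np.hstack([cv2.resize(cv2.imread('pics/w4.png'),(400,300)),cv2.resize(cv2.imread('pics/s4.png')[100:300,120:387],(400,300))]))
E
```

```text
tcp [ 458.8 -136.5  104.3] tooly -29.06 slide [-0.02  -0.085] turn -0.07 mm [-2.50940885 -0.73202526] v 0.006
[469  27  29  26 547] (array([ 654.5, -113.5]), array([16.5, 15.5]), -1.2) 0.0354
[338 261  19  18 268] (array([ 493.8, -237.3]), array([15.6, 15.1]), 63.3) 0.0354
block (array([ 411.1, -111.7]), array([116.3,  26.3]), 60.8)
```

View pics/w4s4.png

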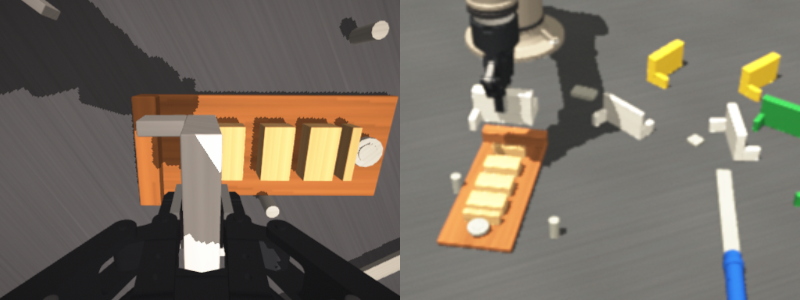

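```bash
cat >> m.py <<'E'
def held(zt,slot):
    st(slot)
    th=np.radians(TH); y=np.array([-np.sin(th),np.cos(th)]); x=np.array([np.cos(th),np.sin(th)])
    for n in('wrist','scene'):
        im,d,c=grab(n); P=pts(d,c); t=r.get_obs()['tcp_pos']
        hsv=cv2.cvtColor(im,cv2.COLOR_RGB2HSV)
        m=((abs(P[...,2]-zt)<.006)&(np.hypot(P[...,0]-t[0],P[...,1]-t[1])<.075)&(hsv[...,2]>80)).astype(np.uint8)
        k,l,s,_=cv2.connectedComponentsWithStats(m); i=1+s[1:,4].argmax(); Q=P[l==i]
        q=rect(Q[:,:2]); e=(Q[:,:2]*1000-PIN); print(n,s[i,4],q,'x',(e@x).min().round(1),(e@x).max().round(1),'y',np.percentile(e@y,[2,50,98]).round(1)-slot, 'z',np.median(Q[:,2]))
E
python3 -c "
from m import *
held(.166,179.5)"
```

```text
tcp [ 458.8 -136.9  104.2] tooly -29.1 slide [-0.02  -0.071] turn -0.06 mm [-2.16019218 -0.52878723] v 0.003
wrist 8837 (array([ 463.9, -127.7]), array([80.6, 23.2]), 59.4) x -27.7 53.0 y [-7.7  1.9 11.4] z 0.16488229972122734
scene 103 (array([ 472.5, -113.1]), array([43.8, 30.6]), 68.2) x 7.0 51.8 y [-14.1  -2.5  11.5] z 0.16397615255347237
```

Request:
servo_tool(turn=[[0,0,-0.05],[0,0,-0.05],[0,0,-0.05],[0,0,-0.05],[0,0,-0.05],[0,0,-0.05],[0,0,-0.05],[0,0,-0.05]], slide=[[-0.01,-0.08,0],[-0.01,-0.08,-0.7],[-0.01,-0.08,-1.4],[-0.01,-0.08,-1.9],[-0.01,-0.08,-2.1],[-0.01,-0.08,-2.25],[-0.01,-0.08,-2.4],[-0.01,-0.08,-2.5]], hand=[0,0,0,0,0,0,0,0])

```text
clock: 16.0
tcp_pos: [0.4587, -0.1399, 0.0293]
orientation: [2.712, 1.585, 0.0]
contact_force: [-0.1, 0.5, -4.3]
grip_width: 0.0198
gripper_force: 49.8
```

Request:
servo_tool(turn=[[0,0,0],[0,0,0],[0,0,0],[0,0,0]], slide=[[0,0,-0.2],[0,0,-0.4],[0,0,-0.53],[0,0,-0.53]], hand=[0,0,0,0])

```text
clock: 16.5
tcp_pos: [0.4583, -0.1397, 0.013]
orientation: [-2.712, -1.585, 0.0]
contact_force: [-0.4, -0.2, -3.9]
grip_width: 0.0192
gripper_force: 49.9
```

Request:
servo_tool(turn=[[0,0,0],[0,0,0],[0,0,0],[0,0,0],[0,0,0],[0,0,0],[0,0,0]], slide=[[0,0,0],[0,0,0],[0,0,0],[0,0,1],[0,0,2.5],[0,0,4],[0,0,4]], hand=[0.42,0.42,0.42,0.42,0.42,0.42,0.5])

```text
clock: 17.38
tcp_pos: [0.4611, -0.1403, 0.1366]
orientation: [2.708, 1.582, 0.007]
contact_force: [0.1, 0.5, -0.3]
grip_width: 0.0427
gripper_force: 0.0
```

```bash
cat >> m.py <<'E'
def racked():
    th=np.radians(TH); y=np.array([-np.sin(th),np.cos(th)]); x=np.array([np.cos(th),np.sin(th)])
    im,d,c=grab('scene'); P=pts(d,c); block(im,P); plates(im,P)
    hsv=cv2.cvtColor(im,cv2.COLOR_RGB2HSV); e=P[...,:2]*1000-PIN
    m=((hsv[...,1]<70)&(P[...,2]>.06)&(P[...,2]<.085)&(abs(e@x)<75)&(e@y>0)&(e@y<230)).astype(np.uint8)
    k,l,s,_=cv2.connectedComponentsWithStats(m)
    for i in range(1,k):
        if s[i,4]>15: q=e[l==i]; print('racked x',(q@x).min().round(1),(q@x).max().round(1),'y',(q@y).min().round(1),(q@y).max().round(1),'z',np.percentile(P[l==i][:,2],[10,50,95]).round(4))
E
python3 -c "
from m import *
racked()"
```

```text
block (array([426.7, -78.6]), array([48.3, 20.8]), 41.1)
[418 121  37  12 176] (array([405.2, 716.8]), array([145. ,  50.8]), -88.6) 0.0649
[256 162  26  19 179] (array([426.2,  98. ]), array([100.6,  11.9]), 24.2) 0.0549
[338 169  13  26 188] (array([546.3, 276.5]), array([103.5,  16.7]), -19.0) 0.058
[170 186  40  16 475] (array([ 459.9, -141.2]), array([101.1,  25.5]), 59.7) 0.0633
racked x -51.4 49.4 y 165.1 191.8 z [0.0629 0.0712 0.0742]
```

Request:
servo_tool(turn=[[0,0,-2],[0,0,-4],[0,0,-6],[0,0,-8],[0,0,-10],[0,0,-12],[0,0,-14],[0,0,-16]], slide=[[0.3,1.7,1],[0.7,3.4,1],[1.1,5.1,1],[1.5,6.8,1],[1.9,8.5,1],[2.2,10.2,1],[2.5,11.9,1],[2.9,13.6,1]], hand=[0.6,0.6,0.6,0.6,0.6,0.6,0.6,0.6])

```text
clock: 18.42
tcp_pos: [0.5447, 0.2693, 0.1613]
orientation: [3.093, -0.537, -0.003]
contact_force: [0.4, -0.2, 0.3]
grip_width: 0.0513
gripper_force: 0.0
```

Request:
servo_tool(turn=[[0,0,0],[0,0,0],[0,0,0]], slide=[[0,0,0],[0,0,0],[0,0,0]], hand=[0.6,0.6,0.6])

```text
clock: 18.8
tcp_pos: [0.5454, 0.2662, 0.1625]
orientation: [3.095, -0.531, -0.001]
contact_force: [0.9, -0.4, -0.6]
grip_width: 0.0511
gripper_force: 0.0
```

```bash
python3 -c "
from m import *
wplate('w5')"
```

```text
[ 234  134   19  105 1818] (array([544.8, 279.4]), array([100.,  16.]), -19.1) 0.0611
[419 202  67  75 948] (array([424. , 101.5]), array([100.5,   8.6]), 23.6) 0.0599
tcp [0.5456 0.2662 0.1628] tooly -109.5
```

Request:
servo_tool(turn=[[0,0,0.1],[0,0,0.1],[0,0,0.1],[0,0,0.1],[0,0,0.1],[0,0,0.1],[0,0,0.1]], slide=[[0,0.4,-0.5],[0,0.4,-2],[0,0.4,-3.5],[0,0.4,-4.6],[0,0.4,-5.2],[0,0.4,-5.42],[0,0.4,-5.42]], hand=[0.6,0.6,0.6,0.6,0.6,0.6,0.6])

```text
clock: 19.73
tcp_pos: [0.5458, 0.2806, 0.0011]
orientation: [-3.098, 0.516, -0.001]
contact_force: [-0.1, 0.1, 0.7]
grip_width: 0.0514
gripper_force: 0.0
```

Request:
servo_tool(turn=[[0,0,0],[0,0,0],[0,0,0],[0,0,0],[0,0,0],[0,0,0],[0,0,0],[0,0,0]], slide=[[0,0,0],[0,0,0],[0,0,0],[0,0,0],[0,0,0.2],[0,0,1],[0,0,2.2],[0,0,3.5]], hand=[0,0,0,0,0,0,0,0])

```text
clock: 20.72
tcp_pos: [0.5445, 0.2796, 0.1061]
orientation: [3.098, -0.515, -0.003]
contact_force: [1.6, 0.1, -3.2]
grip_width: 0.0156
gripper_force: 48.9
```

Request:
servo_tool(turn=[[0,0,2],[0,0,4],[0,0,6],[0,0,8],[0,0,10],[0,0,12],[0,0,14],[0,0,15.9]], slide=[[-0.2,-1.7,0.1],[-0.4,-3.4,0.1],[-0.6,-5.1,0.1],[-0.7,-6.8,0.1],[-0.8,-8.5,0.1],[-0.9,-10.2,0.1],[-1,-11.9,0.1],[-1.2,-13.6,0.1]], hand=[0,0,0,0,0,0,0,0])

```text
clock: 21.72
tcp_pos: [0.5088, -0.1296, 0.1087]
orientation: [-2.708, -1.592, 0.0]
contact_force: [1.0, 0.3, -2.5]
grip_width: 0.0157
gripper_force: 49.4
```

Request:
servo_tool(turn=[[0,0,0],[0,0,0],[0,0,0],[0,0,0],[0,0,0]], slide=[[-0.1,-1.0,0],[-0.1,-1.2,0],[-0.1,-1.2,0],[-0.1,-1.2,0],[-0.1,-1.2,0]], hand=[0,0,0,0,0])

```text
clock: 22.35
tcp_pos: [0.5066, -0.1624, 0.1088]
orientation: [-2.71, -1.588, -0.0]
contact_force: [-1.0, -0.0, -2.7]
grip_width: 0.0152
gripper_force: 49.4
```

```bash
python3 -c "
from m import *
held(.170,126.5)"
```

```text
tcp [ 506.6 -162.4  108.8] tooly -29.27 slide [-0.076 -0.092] turn -0.03 mm [-3.51367411  0.63596939] v 0.005
wrist 6821 (array([ 511.1, -154.4]), array([80.3, 19. ]), 59.3) x -27.5 52.8 y [-7.1  0.4  8.1] z 0.16808907301299078
scene 96 (array([ 519.8, -139.3]), array([43. , 31.3]), 61.8) x 8.4 51.8 y [-13.9  -2.8  12.5] z 0.16720789876022102
```

Request:
servo_tool(turn=[[0,0,-0.03],[0,0,-0.03],[0,0,-0.03],[0,0,-0.03],[0,0,-0.03],[0,0,-0.03],[0,0,-0.03],[0,0,-0.03]], slide=[[-0.05,-0.09,0],[-0.05,-0.09,-0.8],[-0.05,-0.09,-1.6],[-0.05,-0.09,-2.1],[-0.05,-0.09,-2.3],[-0.05,-0.09,-2.45],[-0.05,-0.09,-2.6],[-0.05,-0.09,-2.7]], hand=[0,0,0,0,0,0,0,0])

```text
clock: 23.45
tcp_pos: [0.5052, -0.1666, 0.0278]
orientation: [2.714, 1.581, 0.001]
contact_force: [-0.1, 0.5, -2.9]
grip_width: 0.0156
gripper_force: 49.4
```

```bash
python3 -c "
from m import *
st(126.5); print(r.get_obs()['contact_force'])"
```

```text
tcp [ 505.2 -166.6   27.8] tooly -29.55 slide [-0.027  0.049] turn 0.03 mm [0.89119023 1.43520885] v 0.041
[-0.094788    0.47950696 -2.85704457]
```

Request:
servo_tool(turn=[[0,0,0],[0,0,0],[0,0,0],[0,0,0]], slide=[[-0.02,0.01,-0.15],[-0.02,0.01,-0.35],[-0.02,0.01,-0.5],[-0.02,0.01,-0.5]], hand=[0,0,0,0])

```text
clock: 23.95
tcp_pos: [0.5046, -0.1659, 0.0138]
orientation: [2.714, 1.581, -0.001]
contact_force: [-4.8, 0.2, 11.5]
grip_width: 0.0153
gripper_force: 51.8
```

Request:
servo_tool(turn=[[0,0,0],[0,0,0],[0,0,0],[0,0,0],[0,0,0],[0,0,0],[0,0,0]], slide=[[0,0,0],[0,0,0],[0,0,0],[0,0,1],[0,0,2.5],[0,0,4],[0,0,4]], hand=[0.35,0.35,0.35,0.35,0.35,0.35,0.5])

```text
clock: 24.82
tcp_pos: [0.5069, -0.1665, 0.136]
orientation: [2.71, 1.579, 0.007]
contact_force: [-0.1, 0.6, -0.6]
grip_width: 0.0426
gripper_force: 0.0
```

```bash
python3 -c "
from m import *
racked();st(126.5)"
```

```text
block (array([434.6, -71.6]), array([25.2, 19.8]), 55.8)
[418 121  37  12 176] (array([403.4, 715.1]), array([145.6,  44.9]), 89.9) 0.0649
[256 162  26  19 172] (array([428.,  99.]), array([101.5,  13.2]), 23.3) 0.0554
[164 186  46  29 941] (array([ 481.9, -153.8]), array([103.5,  75.9]), 60.8) 0.0633
racked x -49.3 50.4 y 165.0 193.5 z [0.0628 0.0715 0.0745]
racked x -52.9 48.2 y 114.1 135.9 z [0.063  0.0712 0.0741]
tcp [ 505.3 -166.6  133.9] tooly -29.57 slide [-0.031  0.05 ] turn 0.03 mm [0.84022439 1.53864348] v 0.04
```

Request:
servo_tool(turn=[[0,0,-1.2],[0,0,-2.4],[0,0,-3.6],[0,0,-4.8],[0,0,-6],[0,0,-7.4],[0,0,-7.4],[0,0,-7.4]], slide=[[-0.3,1.6,0],[-0.8,3.2,0],[-1.3,4.8,0],[-1.8,6.4,0],[-2.3,8,0],[-2.6,8.8,0],[-2.6,8.8,0],[-2.6,8.8,0]], hand=[0.5,0.5,0.5,0.5,0.5,0.5,0.5,0.5])

```text
clock: 25.88
tcp_pos: [0.4261, 0.0967, 0.1319]
orientation: [3.075, 0.64, -0.003]
contact_force: [-0.1, -0.1, -0.7]
grip_width: 0.0426
gripper_force: 0.0
```

Request:
servo_tool(turn=[[0,0,0],[0,0,0]], slide=[[0,0,0],[0,0,0]], hand=[0.5,0.5])

```text
clock: 26.12
tcp_pos: [0.4265, 0.0969, 0.1325]
orientation: [3.076, 0.636, -0.001]
contact_force: [0.7, -0.3, 0.4]
grip_width: 0.0425
gripper_force: 0.0
```

```bash
python3 -c "
from m import *
wplate('w6')"
```

```text
[ 246  133   12  116 1121] (array([423.9, 100.9]), array([99.6,  8. ]), 23.8) 0.061
[ 472  211   40   80 1681] (array([ 453.7, -125.7]), array([90.1, 19.9]), 47.7) 0.0653
tcp [0.4265 0.0971 0.1326] tooly -66.6
```

Request:
servo_tool(turn=[[0,0,0.06],[0,0,0.06],[0,0,0.06],[0,0,0.06],[0,0,0.06],[0,0,0.06],[0,0,0.06]], slide=[[-0.07,0.09,-0.5],[-0.07,0.09,-1.5],[-0.07,0.09,-2.7],[-0.07,0.09,-3.7],[-0.07,0.09,-4.2],[-0.07,0.09,-4.4],[-0.07,0.09,-4.4]], hand=[0.5,0.5,0.5,0.5,0.5,0.5,0.5])

```text
clock: 27.05
tcp_pos: [0.4244, 0.1008, 0.0009]
orientation: [-3.074, -0.647, -0.0]
contact_force: [-0.0, 0.5, 1.3]
grip_width: 0.0426
gripper_force: 0.0
```

Request:
servo_tool(turn=[[0,0,0],[0,0,0],[0,0,0],[0,0,0],[0,0,0],[0,0,0],[0,0,0],[0,0,0]], slide=[[0,0,0],[0,0,0],[0,0,0],[0,0,0],[0,0,0.2],[0,0,1],[0,0,2.2],[0,0,3.6]], hand=[0,0,0,0,0,0,0,0])

```text
clock: 28.05
tcp_pos: [0.4232, 0.1002, 0.1094]
orientation: [-3.074, -0.647, 0.003]
contact_force: [-0.0, -0.4, -2.0]
grip_width: 0.0075
gripper_force: 50.0
```

Request:
servo_tool(turn=[[0,0,1],[0,0,2],[0,0,3],[0,0,4],[0,0,5],[0,0,6],[0,0,7],[0,0,7.4]], slide=[[0.7,-1.4,0.1],[1.4,-2.8,0.1],[2.1,-4.2,0.1],[2.8,-5.6,0.1],[3.5,-7,0.1],[4.2,-8.4,0.1],[4.9,-9.6,0.1],[5.4,-10.4,0.1]], hand=[0,0,0,0,0,0,0,0])

```text
clock: 29.05
tcp_pos: [0.586, -0.2141, 0.1113]
orientation: [-2.71, -1.587, 0.001]
contact_force: [1.3, -0.1, -1.6]
grip_width: 0.0073
gripper_force: 50.1
```

Request:
servo_tool(turn=[[0,0,0],[0,0,0],[0,0,0]], slide=[[0,0,0],[0,0,0],[0,0,0]], hand=[0,0,0])

```text
clock: 29.42
tcp_pos: [0.5857, -0.2102, 0.1118]
orientation: [-2.709, -1.591, 0.0]
contact_force: [0.2, -0.5, -1.9]
grip_width: 0.0069
gripper_force: 50.1
```

```bash
python3 -c "
from m import *
held(.170,32.5)"
```

```text
tcp [ 585.7 -210.2  111.8] tooly -29.15 slide [ 0.018 -0.036] turn -0.05 mm [-0.67393797 -0.99108692] v 0.005
wrist 3498 (array([ 589.9, -201.7]), array([80.8, 10.5]), 60.6) x -30.3 50.5 y [-1.6  2.3  6. ] z 0.17135848450842867
scene 97 (array([ 599. , -186.3]), array([42.7, 22.7]), 60.6) x 6.6 49.3 y [-9.  -1.4 10.2] z 0.169401207870683
```

Request:
servo_tool(turn=[[0,0,-0.05],[0,0,-0.05],[0,0,-0.05],[0,0,-0.05],[0,0,-0.05],[0,0,-0.05]], slide=[[0.023,-0.013,-0.6],[0.023,-0.013,-1.3],[0.023,-0.013,-2],[0.023,-0.013,-2.4],[0.023,-0.013,-2.4],[0.023,-0.013,-2.4]], hand=[0,0,0,0,0,0])

```text
clock: 30.28
tcp_pos: [0.5875, -0.2118, 0.0402]
orientation: [2.713, 1.583, 0.001]
contact_force: [0.7, -0.4, -0.9]
grip_width: 0.0073
gripper_force: 50.1
```

```bash
python3 -c "
from m import *
held(.099,32.5)
im,d,c=grab('wrist','w7'); P=pts(d,c)
"
```

```text
tcp [ 587.5 -211.8   40.2] tooly -29.49 slide [-0.042  0.019] turn 0.02 mm [-0.13418002  1.38588435] v 0.01
wrist 3494 (array([ 591.2, -203. ]), array([80.6, 10.5]), 61.7) x -30.7 49.9 y [-3.9 -0.1  3.7] z 0.09977080771135172
scene 85 (array([ 601.5, -188.4]), array([42.7, 21.6]), 61.4) x 5.9 48.7 y [-10.9  -3.8   7.7] z 0.09815976925272493
```

View pics/w7.png

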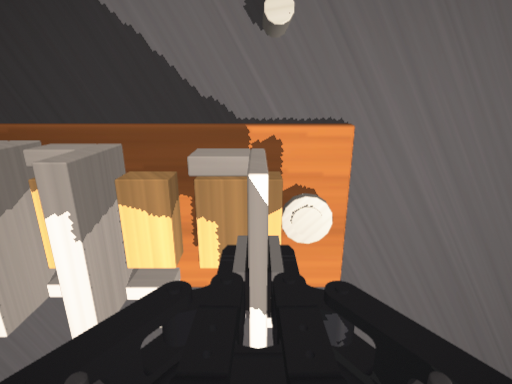

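The plate sits just above slot 8 at (258,250), between the wall at (225,220) and the thin wall at (275,220). I'll shift it 0.7 mm and lower it.

Request:
servo_tool(turn=[[0,0,0],[0,0,0],[0,0,0],[0,0,0],[0,0,0]], slide=[[-0.02,0.012,0],[-0.02,0.012,-0.1],[-0.02,0.012,-0.25],[-0.02,0.012,-0.4],[-0.02,0.012,-0.4]], hand=[0,0,0,0,0])

```text
clock: 31.05
tcp_pos: [0.5859, -0.2114, 0.0271]
orientation: [-2.713, -1.582, 0.001]
contact_force: [-0.6, -0.9, -1.8]
grip_width: 0.0071
gripper_force: 50.1
```

Request:
servo_tool(turn=[[0,0,0],[0,0,0],[0,0,0],[0,0,0]], slide=[[0,0,-0.15],[0,0,-0.3],[0,0,-0.44],[0,0,-0.44]], hand=[0,0,0,0])

```text
clock: 31.55
tcp_pos: [0.5861, -0.2114, 0.0141]
orientation: [-2.713, -1.583, 0.001]
contact_force: [0.5, 0.4, -1.8]
grip_width: 0.0073
gripper_force: 50.2
```

Request:
servo_tool(turn=[[0,0,0],[0,0,0],[0,0,0],[0,0,0],[0,0,0],[0,0,0],[0,0,0]], slide=[[0,0,0],[0,0,0],[0,0,0],[0,0,1],[0,0,2.5],[0,0,4],[0,0,4]], hand=[0.25,0.25,0.25,0.25,0.25,0.25,0.25])

```text
clock: 32.42
tcp_pos: [0.5891, -0.2117, 0.1387]
orientation: [2.709, 1.58, 0.008]
contact_force: [-0.2, -0.1, -0.5]
grip_width: 0.0212
gripper_force: 0.0
```

```bash
python3 -c "
from m import *
racked();st(126.5)
cv2.imwrite('pics/s8.png',grab('scene')[0][100:300,120:387,::-1])
im=cv2.imread('pics/s8.png'); cv2.imwrite('pics/s8.png',cv2.resize(im,(800,600)))"
```

```text
block (array([437.8, -66.5]), array([29.3, 13.9]), -16.7)
[418 121  37  12 175] (array([406.9, 716.2]), array([141.6,  48.1]), 88.5) 0.065
[164 186  46  29 888] (array([ 481.9, -153.4]), array([100.2,  79.1]), 58.7) 0.0626
[153 224  42  15 430] (array([ 587.3, -213.4]), array([100.4,  12.8]), 59.1) 0.0615
racked x -41.8 50.2 y 166.3 192.2 z [0.0626 0.0709 0.0749]
racked x -52.0 48.0 y 114.2 135.1 z [0.0624 0.0707 0.0739]
racked x -51.6 48.3 y 25.5 38.4 z [0.0621 0.0697 0.0741]
tcp [ 587.5 -211.7  136.4] tooly -29.51 slide [-2.771  1.555] turn 0.02 mm [-0.17812874 95.31818026] v 0.04
```

View pics/s8.png

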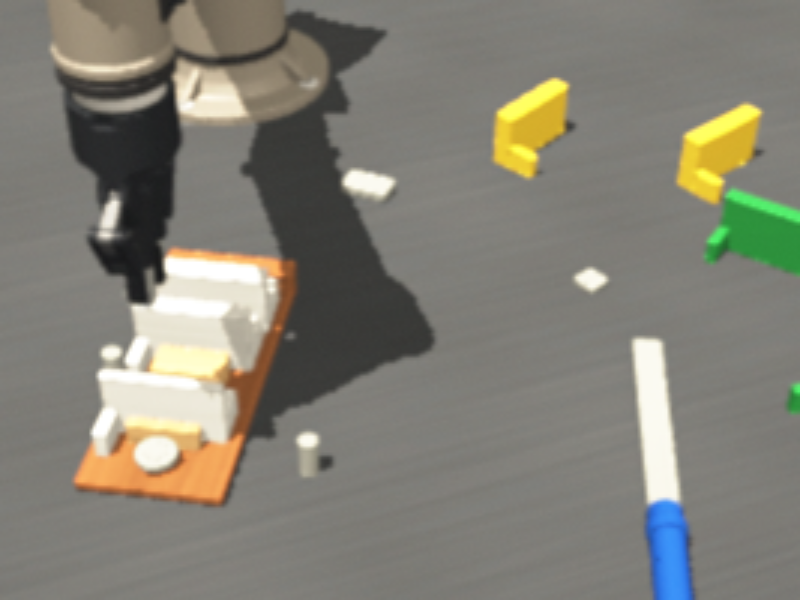

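All three plates are down: at (167,400), (195,330) and (220,285) in the crop, with tops at about 71 mm. I see no 12 mm plate. I'll move to the rack's robot side to push it home.

Request:
servo_tool(turn=[[0,0,0],[0,0,0],[0,0,0],[0,0,0],[0,0,0],[0,0,0],[0,0,0],[0,0,0]], slide=[[-1.5,0.1,0],[-3,0.2,0],[-4.5,0.3,0],[-5.8,0.4,0],[-6.5,0.5,0],[-6.7,0.5,0],[-6.7,0.5,0],[-6.7,0.5,0]], hand=[0,0,0,0,0,0,0,0])

```text
clock: 33.52
tcp_pos: [0.3864, -0.1964, 0.1345]
orientation: [-2.713, -1.583, -0.002]
contact_force: [1.0, -0.1, 0.5]
grip_width: 0.0002
gripper_force: 0.0
```

Request:
servo_tool(turn=[[0,0,0],[0,0,0],[0,0,0],[0,0,0],[0,0,0]], slide=[[0,0,-1.5],[0,0,-3],[0,0,-4.4],[0,0,-5.1],[0,0,-5.1]], hand=[0,0,0,0,0])

```text
clock: 34.15
tcp_pos: [0.3852, -0.1955, -0.0198]
orientation: [-2.71, -1.583, 0.002]
contact_force: [-0.2, 0.3, 1.0]
grip_width: -0.0003
gripper_force: 0.0
```

```bash
python3 - <<'E'
from m import *
o=r.get_obs(); t=o['tcp_pos'][:2]*1000; print(o['tcp_pos'],o['contact_force'],o['joints'].round(2))
th=np.radians(60.6); e=t-PIN
print('rack x',e@[np.cos(th),np.sin(th)],'d',e@[-np.sin(th),np.cos(th)])
for th in (60.6,56,52,48,44,40,35,30,25,20,17,15,14,13,12):
    q=np.radians(th);y=np.array([-np.sin(q),np.cos(q)]);x=np.array([np.cos(q),np.sin(q)])
    p=PIN+217*y-71*x; print(th,p.round(1),((p-t)/30).round(2),round((th-60.6)/5,2))
E
```

```text
[ 0.3852147  -0.19550873 -0.01984817] [-0.1912732   0.25903832  0.97010767] [ 0.89  0.57 -0.68  2.24  0.69  0.55 -0.83]
rack x -84.98032060256618 d 215.9838874697917
60.6 [ 391.2 -182.8] [0.2  0.42] 0.0
56 [ 395.5 -165. ] [0.34 1.02] -0.92
52 [ 400.4 -149.9] [0.51 1.52] -1.72
48 [ 406.3 -135.1] [0.7  2.01] -2.52
44 [ 413.3 -120.7] [0.94 2.49] -3.32
40 [ 421.2 -106.9] [1.2  2.95] -4.12
35 [432.5 -90.5] [1.58 3.5 ] -5.12
30 [445.1 -75.1] [2.   4.01] -6.12
25 [459.  -60.8] [2.46 4.49] -7.12
20 [474.2 -47.9] [2.96 4.92] -8.12
17 [483.8 -40.7] [3.28 5.16] -8.72
15 [490.4 -36.3] [3.5  5.31] -9.12
14 [493.7 -34.1] [3.62 5.38] -9.32
13 [497.1 -32. ] [3.73 5.45] -9.52
12 [500.5 -30. ] [3.84 5.52] -9.72
```

Request:
servo_tool(turn=[[0,0,0],[0,0,-0.5],[0,0,-0.9],[0,0,-1.3],[0,0,-1.7],[0,0,-2.1],[0,0,-2.5],[0,0,-2.5]], slide=[[0.13,0.3,0.1],[0.27,0.7,0.1],[0.34,1.02,0.1],[0.42,1.27,0.1],[0.51,1.52,0.1],[0.6,1.76,0.1],[0.7,2.01,0.1],[0.7,2.01,0.1]], hand=[0,0,0,0,0,0,0,0])

```text
clock: 35.15
tcp_pos: [0.4079, -0.1356, -0.0142]
orientation: [2.867, 1.279, 0.004]
contact_force: [0.2, 0.0, -0.8]
grip_width: -0.0003
gripper_force: 0.0
```

```bash
python3 - <<'E'
from m import *
im,d,c=grab('scene'); P=pts(d,c); block(im,P); plates(im,P); t=r.get_obs(); print(t['tcp_pos'],t['contact_force'])
cv2.imwrite('pics/s9.png',cv2.resize(im[100:300,120:387,::-1],(800,600)))
E
```

```text
block (array([422.4, -76.6]), array([75.2, 15. ]), 52.1)
[418 121  37  12 178] (array([405.5, 716.1]), array([140.2,  49.5]), 88.5) 0.0649
[ 175  172   48   46 1004] (array([ 480.1, -132.7]), array([163.1, 113.6]), 17.3) 0.0636
[157 221  40  21 401] (array([ 590.7, -207.3]), array([101.8,  12.7]), 48.5) 0.0617
[ 0.40762664 -0.13592151 -0.01438702] [-0.65231064 -0.30301935 -0.57523646]
```

View pics/s9.png

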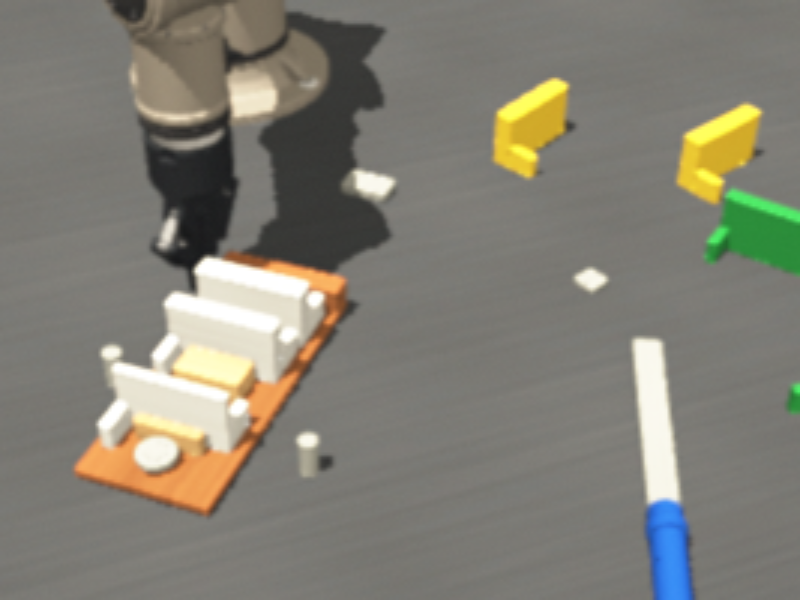

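The crop shows the rack swung to about 48°, with all three plates still fully seated in it. I'll keep pushing.

Request:
servo_tool(turn=[[0,0,-0.8],[0,0,-1.6],[0,0,-2.1],[0,0,-2.6],[0,0,-3.1],[0,0,-3.6],[0,0,-4.1],[0,0,-4.6]], slide=[[0.23,0.48,0],[0.5,0.94,0],[0.68,1.22,0],[0.87,1.49,0],[1.08,1.75,0],[1.29,2,0],[1.52,2.25,0],[1.76,2.48,0]], hand=[0,0,0,0,0,0,0,0])

```text
clock: 36.2
tcp_pos: [0.4587, -0.0621, -0.0151]
orientation: [3.067, 0.678, -0.002]
contact_force: [-1.5, -0.4, 1.9]
grip_width: 0.0002
gripper_force: 1.2
```

Request:
servo_tool(turn=[[0,0,-0.5],[0,0,-1],[0,0,-1.3],[0,0,-1.6],[0,0,-1.8],[0,0,-2],[0,0,-2.1],[0,0,-2.1]], slide=[[0.25,0.22,0],[0.5,0.43,0],[0.66,0.55,0],[0.82,0.67,0],[0.93,0.75,0],[1.04,0.82,0],[1.1,0.87,0],[1.16,0.9,0]], hand=[0,0,0,0,0,0,0,0])

```text
clock: 37.2
tcp_pos: [0.4922, -0.0359, -0.0158]
orientation: [3.115, 0.395, -0.006]
contact_force: [-7.7, -3.0, 6.7]
grip_width: 0.0003
gripper_force: 4.4
```

```bash
python3 - <<'E'
from m import *
im,d,c=grab('scene'); P=pts(d,c); block(im,P); plates(im,P); t=r.get_obs(); print(t['tcp_pos'],t['contact_force'])
E
```

```text
block (array([556.4,   0. ]), array([119.3,  26.1]), 13.1)
[418 121  37  12 177] (array([405. , 712.6]), array([139.1,  53.8]), 82.3) 0.065
[220 184  29  44 582] (array([545.1, -47.2]), array([145.8,  71.6]), -19.2) 0.0647
[203 204  27  32 371] (array([ 581.6, -107.8]), array([103.8,  18.5]), 14.8) 0.0648
[171 219  24  32 264] (array([ 606.7, -196.7]), array([102.3,  10.5]), 14.5) 0.0635
[ 0.492093   -0.03586736 -0.015832  ] [-7.04784795 -2.53876194  4.50358961]
```

Request:
servo_tool(turn=[[0,0,0],[0,0,0],[0,0,0],[0,0,0],[0,0,0],[0,0,0],[0,0,0],[0,0,0]], slide=[[-0.4,-0.1,0],[-1,-0.25,0],[-1,-0.25,1.5],[-1,-0.25,3],[-1,-0.25,5],[-1,1.5,6.5],[-1,3,6.5],[-1,3,6.5]], hand=[0,0,0,0,0,0,0,0])

```text
clock: 38.25
tcp_pos: [0.4645, 0.0594, 0.1809]
orientation: [-3.114, -0.407, -0.007]
contact_force: [0.3, -0.4, -0.8]
grip_width: -0.0001
gripper_force: 0.0
```

Request:
servo_tool(turn=[[0,0,0],[0,0,0],[0,0,0]], slide=[[0,0,0],[0,0,0],[0,0,0]], hand=[0,0,0])

```text
clock: 38.62
tcp_pos: [0.4638, 0.0541, 0.1791]
orientation: [3.117, 0.394, -0.001]
contact_force: [1.0, 0.1, 0.5]
grip_width: 0.0
gripper_force: 0.0
```

```bash
python3 - <<'E'
import m
from m import *
m.TH=14.8; racked()
im,d,c=grab('scene','s10'); P=pts(d,c)
hsv=cv2.cvtColor(im,cv2.COLOR_RGB2HSV)
M=(hsv[...,0]>5)&(hsv[...,0]<16)&(hsv[...,1]>150)&(P[...,0]>.35)&(P[...,0]<.75)&(P[...,1]<.1)&(P[...,1]>-.35)&(P[...,2]<.05)&(P[...,2]>.005)
print('tray',rect(P[M][:,:2]))
cv2.imwrite('pics/s10c.png',cv2.resize(im[100:300,120:387,::-1],(800,600)))
E
```

```text
block (array([559.6,  -5. ]), array([121.3,  24.5]), 21.0)
[418 121  37  12 177] (array([404.4, 715.6]), array([142.2,  51.3]), 87.1) 0.0649
[220 196  29  32 427] (array([569.7, -54.7]), array([104.8,  23.6]), 14.0) 0.0648
[203 204  27  32 379] (array([ 582.2, -107. ]), array([104.2,  18.7]), 15.2) 0.0647
[171 219  24  32 268] (array([ 605.7, -197.3]), array([104.1,   9.2]), 14.9) 0.0631
racked x -51.4 50.6 y 167.0 189.9 z [0.0632 0.0719 0.0745]
racked x -53.1 51.0 y 115.9 134.6 z [0.0635 0.0717 0.0744]
racked x -53.4 49.9 y 27.0 36.2 z [0.0626 0.0711 0.0739]
tray (array([ 589.4, -122.1]), array([278.7, 120.9]), -75.0)
```

View pics/s10c.png

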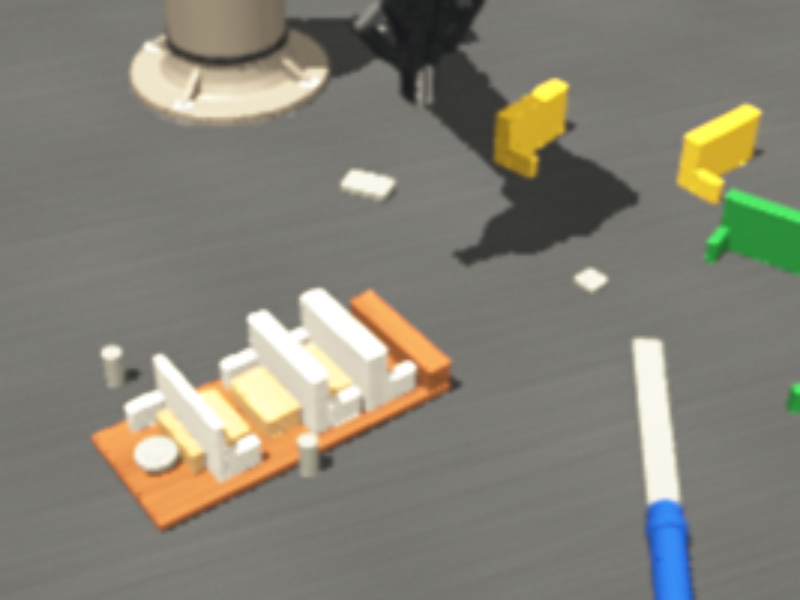

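The rack is home with its edge against the post at (308,455), all three plates are seated, and the tool is clear of everything.

```bash
python3 -c "
from bench import r
print(r.hand_in())"
```

```text
the job is handed in; nothing more can be done
None
```

I handed the job in with the 8, 16 and 20 mm Z-plates fully down in their own slots (I found no 12 mm plate in the images) and the rack swung back against its home stop; I didn't touch the black-handled file or the look-alikes. The hand-in returned no verdict, so this rests on my own final measurements.

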